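# Open the safety-capped reagent jar

### The arm

A 6-joint arm with a two-finger parallel gripper is mounted at the origin on a cart in front of the work surface, level with it; the furniture and walls round the work are solid. World frame = base frame: x ahead of the robot, y to its left, z up, the work surface at z = 0. Lengths are in m, angles in rad, forces in N, time in s.
With the tool pointing down it reaches from about 0.35 to 0.85 m from the base axis. Payload 8.1 kg.
Tool frame: the origin (TCP) lies between the finger pads; the fingertips stand 8 mm ahead of it and the grasp point (between the pads) lies 11 mm behind it (robot.tip_reach is the y of the fingertips in the tool frame, in m); y points along the fingers, z is the direction in which the jaws open and shut, and the axes are right-handed (so a half turn about y gives the same grasp; the last joint's range is limited). The gripper opens to 93 mm and grips with 3 to 60 N. Pads are 15 mm wide; open, the fingers measure 128 mm over their backs; the gripper's body (75 mm by 188 mm) begins 65 mm behind the grasp point.
Start: joints at [1.108, 0.13, 1.488, -0, 1.523, -0.085], TCP at [0.221, 0.558, 0.227] pointing down, gripper open.
Joint ranges: [-2.96, 2.96], [-0.89, 2.26], [0.02, 2.5], [-1.34, 4.48], [0, 2.73], [-2.66, 2.66]. Speed limits (rad/s): [2.39, 2.39, 2.79, 3.14, 3.14, 3.14].

### API

Orientations are given as a rotation vector (axis times angle).
In Python, from plant import robot gives the robot as it stands.
- The arm moves only by the tool carry_out, never from a script. Its argument "increments" is a list of rows, each an object with "linear": the shift along the tool's x, y, z in m, a list of three; "yaw": the turn about the tool's y in rad. A call has 1 to 5 rows; each row is the pose to reach, as a shift and turn from the pose measured when the call began, along the tool's axes at that moment; what a row does not reach only later rows make up. A row lasts 1/8 s, in which the tool goes at most 62.5 mm and 10.7 degrees, less where a joint would pass 70% of its speed; a pose out of reach is approached as far as the arm can. A call with a gripper value outside its range is refused whole. "gripper" is the opening, from 0 (shut) to 1 (fully open), set as the call begins (left out, the last holds). The fingers move at their own pace and stop on an object; "newtons" is the grip in N (left out, the last holds). Time passes only in rows, so rows that repeat a pose let the fingers close. It gives the time, the measured TCP pose, the force and the opening at its end, in the units of the state.
- robot.read_state(): the state, without advancing time (a new reading comes with each control period).
- robot.read_camera(name): name is "scene" or "side" or "wrist"; returns the picture (420x560x3 uint8, blue, green, red); there is no depth.
- robot.camera_params(name): a dict with "fov_y" (degrees; the focal length in pixels is half the picture's height over the tangent of half this angle, whatever the lens; pixels are square), "cx", "cy" (the principal point, pixels), "k1" (the pictures are not rectified: a ray, as slopes to the right and down, at radius r is drawn at 1 + k1 r^2 times it, then the intrinsics apply), "R" (3x3) and "t" (3): a world point X has camera coordinates R X + t. Camera axes: x right, y down, z forward; pixel columns grow to the right and rows downward; lengths in m; the calibration is good to about 2 mm. A picture is of the moment at which its call begins: read the wrist's pose just before it. camera_params takes no time and is no camera call; for the wrist camera it gives the pose at the moment of the call.
- robot.close_job(): hands the job in, once; it reports no verdict.
The state is a dict: "t": time; "q": joint angles; "dq": joint speeds; "joint_torque": joint torques, N m; "tool_pos": TCP position; "orientation": TCP orientation; "force": force on the tool from outside, world axes, zero at the start; "wrist_torque": the same for the moment, N m; "opening": finger opening in m.
Only numpy, scipy, OpenCV 4.12 (cv2) and the standard library are available. Lean on these libraries where they do the work, as an engineer would, in place of code of your own. Each camera call takes 0.05 s, during which the arm holds its last target.

### The job

The reagent jar in the bench holder is wanted open for weighing. Squeeze the two side tabs of its safety cap, turn the cap anticlockwise up to its stop without forcing it, and lift it off, leaving the jar seated in its holder; then set the cap down flat, top side up, in the middle of the steel dish and let go. Leave the other things on the bench as they are.

Things in the scene. Friction and masses are not known exactly. Their poses are not given: they have to be found in the camera images.
- cap_mid (a point): Centre, half-way up, of the dark blue cap: round, 58 mm across, 34 mm high, 70 g; z up. The squeeze tabs stand on its +y and -y sides: flat ribbed plates 24 mm wide, from 8 to 29 mm above the cap's underside, 67 mm over both at rest, 58 mm squeezed home. Grip them from above.
- cap: The same cap, origin at the centre of its underside. Squeezed, it turns freely (under 0.1 N m) anticlockwise seen from above to a hard end stop. How far it was screwed on cannot be seen: the stop comes after 41 to 84 degrees. Pressing on there with over about 0.5 N m, or forcing it round with the tabs out, overloads it (limit 35 N of cap on neck).
- neck: The jar's neck, one piece with it, same origin and axes. The cap's two lugs meet the gaps in its bayonet, and the cap rises without pull, only over the last 6 degrees before the stop; elsewhere pulling lifts the jar. It is off after 32 mm straight up. The feet of the tabs lock in slots of a collar 71 mm across, its top 5 mm above the cap's underside.
- jar: Square off-white plastic jar, 76 x 76 mm, 70 mm to the shoulder, 102 mm to the rim of its round neck; loose in the holder with 2 mm of play all round, 0.4 to 0.65 kg. Origin: centre of its underside; z up. The holder keeps it from turning; only its weight holds it down.
- holder: Fixed grey bench block, 108 mm square and 30 mm high on an aluminium foot 114 mm square; the jar stands 9 mm above the bench in its square pocket, 80 mm wide. Origin: centre of the underside. To the robot's right of the work stands a printer 0.25 m high (0.37 m with the tube rack on it): keep clear of it.
- dish: Shallow round stainless dish, 126 mm across, rim 10 mm high, floor 2 mm thick, inside 120 mm across. Origin: centre of the underside.
- tab_left (a joint): The tab on the cap's +y side: 0 out (locked), 0.0045 m squeezed home; spring of 4.5 N at rest, 11 N home.
- tab_right (a joint): The tab on the cap's -y side: 0 out (locked), 0.0045 m squeezed home; the same spring.
- beaker: Glass beaker, 62 mm across, 81 mm high, at the back. Bystander. Origin: centre of the underside.
- bottle_b: Small blue-capped glass bottle, 56 mm across, 99 mm high, at the back. Bystander. Origin: centre of the underside.
- vial_0: Small black-capped vial, 27 mm across, 60 mm high, in front of the work. Bystander. Origin: centre of the underside.

How it is judged:
By the outcome, as a careful person would: the job done as asked, in the order asked, and still so for the second after the job is handed in, with the robot touching nothing.
It also fails if it takes over 64 s, if anything falls off the work surface, if the arm or the gripper's body presses on something with over 40 N, if the wrist force passes 120 N, or if a joint passes its speed limit or range.

## Working session

There is one attempt and no reset: what is moved stays moved. The work goes in short steps, Python scripts to look and compute and a tool call to move; the robot and the scene stay as the last step left them, time stands still between calls to the robot, and variables do not carry over. Pictures are saved under pics/ and viewed, and the job is handed in when it is done.

Besides the shell and the picture viewer there is one more tool, called in YAML: its name, and indented under it one key for each argument. carry_out: Moves the arm, as the interface text tells. Its arguments: {"type":"object","properties":{"increments":{"type":"array","items":{"type":"object","properties":{"linear":{"type":"array","items":{"type":"number"}},"yaw":{"type":"number"}}}},"gripper":{"type":"number"},"newtons":{"type":"number"}},"required":["increments"]}

```bash
mkdir -p pics; ls; python3 - <<'E'
from plant import robot
import cv2
s=robot.read_state();print(s)
for n in("scene","side","wrist"):
    print(n,robot.camera_params(n)); cv2.imwrite(f"pics/{n}0.png",robot.read_camera(n))
E
```

```text
pics
{'t': 0.0, 'q': array([ 1.10761122e+00,  1.31162661e-01,  1.48927640e+00, -2.41665264e-05,
        1.52297306e+00, -8.53856634e-02]), 'dq': array([ 5.07976037e-04, -1.97830450e-04, -5.73614732e-04,  3.05184627e-04,
       -8.34425430e-05, -4.23563896e-04]), 'joint_torque': array([ 8.67724466e-04, -5.59869254e+01, -4.91747653e+01,  7.64587708e-02,
        3.58495535e-02, -1.10719852e-04]), 'tool_pos': array([0.22105964, 0.55720368, 0.22558811]), 'orientation': array([-1.55216004,  0.29684501, -0.2961036 ]), 'force': array([0.42991818, 0.07522017, 0.1941434 ]), 'wrist_torque': array([ 0.02081212,  0.04268271, -0.03798939]), 'opening': 0.09302354233536107}
scene {'fov_y': 45.5649435050833, 'cx': 283.91226371890184, 'cy': 211.06608204444728, 'k1': -0.07179322074287292, 'R': array([[ 0.78877209, -0.61452684, -0.01397648],
       [-0.45203474, -0.56449845, -0.69065628],
       [ 0.41653712,  0.55108825, -0.72304811]]), 't': array([-0.32531863,  0.3906121 ,  0.8669321 ])}
side {'fov_y': 43.75044933955214, 'cx': 284.3272566343182, 'cy': 204.3973830923322, 'k1': -0.18403322335794228, 'R': array([[ 0.90779298,  0.4194086 , -0.00288653],
       [ 0.27127433, -0.59238339, -0.75861199],
       [-0.31987832,  0.6878796 , -0.65153627]]), 't': array([-0.52591931,  0.02898041,  1.3381103 ])}
wrist {'fov_y': 59.17259181000054, 'cx': 276.2938793347253, 'cy': 213.59136962106936, 'k1': 0.01605900552437282, 'R': array([[ 0.36834348,  0.92968888, -0.00128962],
       [ 0.88942082, -0.35198474,  0.29161165],
       [ 0.27065419, -0.10856026, -0.95653593]]), 't': array([-0.60007554, -0.03504634,  0.39139441])}
```

View pics/scene0.png

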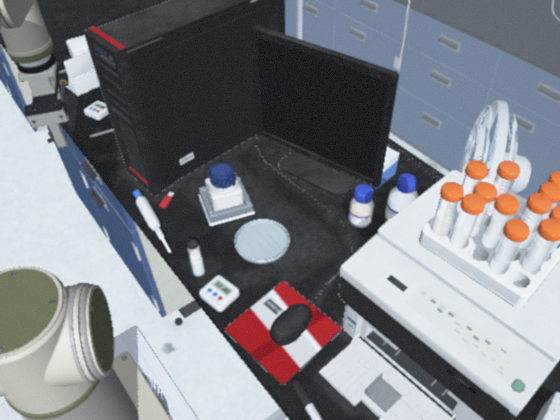

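View pics/side0.png

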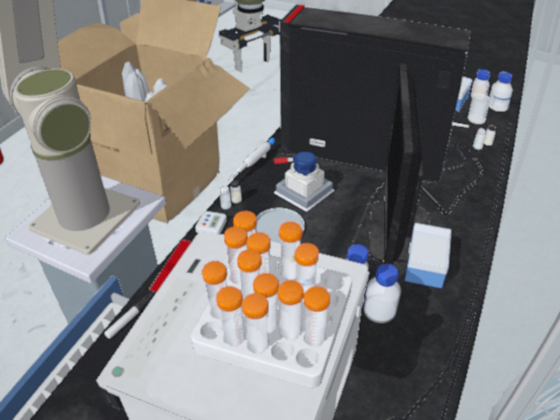

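View pics/wrist0.png

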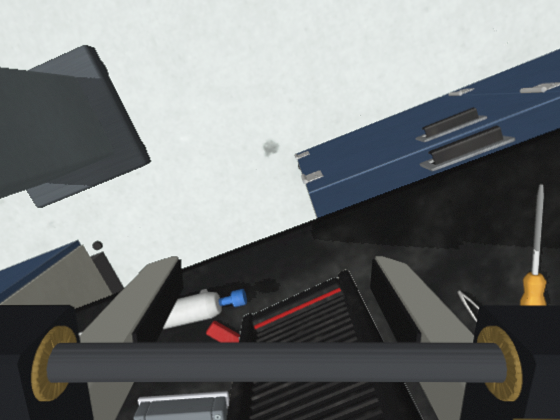

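The scene view shows the capped jar in its holder at about (222,190), the dish at (262,241), a vial at (196,258), a tower PC behind and to the left, and a monitor. I'll enlarge the crops to measure these.

```bash
cat > h.py <<'E'
import numpy as np, cv2
from scipy.spatial.transform import Rotation as Ro
def cam(p):
    f=210/np.tan(np.radians(p["fov_y"]/2)); return f
def proj(p,X):
    X=np.atleast_2d(X); c=X@np.array(p["R"]).T+p["t"]; s=c[:,:2]/c[:,2:]
    r2=(s**2).sum(1,keepdims=True); s=s*(1+p["k1"]*r2)
    return s*cam(p)+[p["cx"],p["cy"]]
def ray(p,uv):
    d=(np.array(uv,float)-[p["cx"],p["cy"]])/cam(p); s=d.copy()
    for _ in range(20): s=d/(1+p["k1"]*(s@s))
    R=np.array(p["R"]); o=-R.T@p["t"]; v=R.T@np.r_[s,1]; return o,v/np.linalg.norm(v)
def onz(p,uv,z):
    o,v=ray(p,uv); return o+v*(z-o[2])/v[2]
def tri(pa):
    A=np.zeros((3,3));b=np.zeros(3)
    for p,uv in pa:
        o,v=ray(p,uv); M=np.eye(3)-np.outer(v,v); A+=M;b+=M@o
    X=np.linalg.solve(A,b); return X
def crop(im,x0,y0,w,h,k,name):
    cv2.imwrite("pics/"+name,cv2.resize(im[y0:y0+h,x0:x0+w],None,fx=k,fy=k,interpolation=cv2.INTER_CUBIC))
E
python3 - <<'E'
from h import *
a=cv2.imread("pics/scene0.png");b=cv2.imread("pics/side0.png")
crop(a,180,150,120,120,5,"sc1.png");crop(b,240,140,110,110,5,"si1.png")
E
```

```text
(no output)
```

View pics/sc1.png

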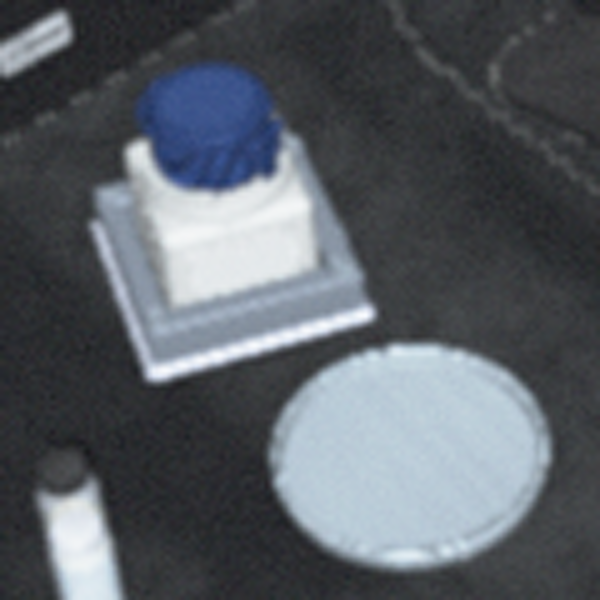

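View pics/si1.png

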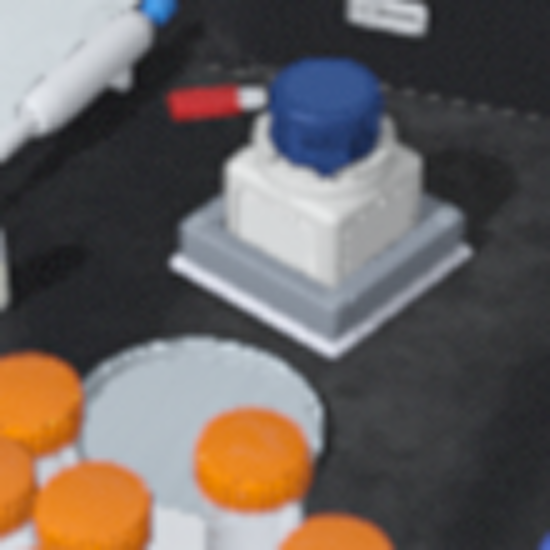

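```bash
python3 - <<'E'
from h import *
from plant import robot
a=robot.camera_params("scene");b=robot.camera_params("side")
print("captop",tri([(a,(221.3,169)),(b,(305.4,156.3))]))
for z in(.113,.117):print(onz(a,(221.3,169),z),onz(b,(305.4,156.3),z))
# foot corners scene
for n,uv in dict(left=(180+95/5,150+225/5),near=(180+150/5,150+380/5),right=(180+375/5,150+315/5)).items(): print(n,onz(a,uv,.0))
for n,uv in dict(left=(240+172/5,140+263/5),near=(240+335/5,140+355/5),right=(240+470/5,140+252/5)).items(): print('s',n,onz(b,uv,.0))
print("dish",[onz(a,(180+x/5,150+y/5),.01) for x,y in[(270,455),(550,450),(410,345),(408,568),(411,456)]])
print("vial",onz(a,(180+62/5,150+470/5),.06))
# tower/monitor
print("tower base near",onz(a,(150,213),0),"base right",onz(a,(258,132),0)); 
print("monitor bot",onz(a,(257,130),0.0),onz(a,(380,180),0))
E
```

```text
captop [0.48685784 0.33047469 0.11754271]
[0.48996691 0.33675038 0.113     ] [0.48471303 0.33450717 0.113     ]
[0.48782124 0.3326741  0.117     ] [0.4868323  0.32928591 0.117     ]
left [4.51214622e-01 4.03502968e-01 1.11022302e-16]
near [0.4163386 0.294824  0.       ]
right [0.52635419 0.26203944 0.        ]
s left [4.14813141e-01 2.92444909e-01 1.11022302e-16]
s near [0.52368888 0.25997188 0.        ]
s right [0.55735996 0.36810743 0.        ]
dish [array([0.43115056, 0.21175655, 0.01      ]), array([0.53433937, 0.13333538, 0.01      ]), array([0.52282804, 0.22724882, 0.01      ]), array([0.44235539, 0.1188131 , 0.01      ]), array([0.48189941, 0.17053814, 0.01      ])]
vial [0.33481429 0.22336541 0.06      ]
tower base near [0.32217419 0.42546452 0.        ] base right [0.72297    0.52157554 0.        ]
monitor bot [7.26309081e-01 5.31209805e-01 1.11022302e-16] [0.85179969 0.15411065 0.        ]
```

```bash
python3 - <<'E'
from h import *
from plant import robot
s=robot.read_state();T=Ro.from_rotvec(s["orientation"]).as_matrix();print(T.round(3))
p=robot.camera_params("wrist");o=-p["R"].T@p["t"];print("cam off in tool",T.T@(o-s["tool_pos"]),o)
a=robot.camera_params("scene");b=robot.camera_params("side")
# tower top corners: scene (90,28) ; side (283,15)
for z in (.3,.35,.4,.45): print(z,onz(a,(90,28),z),onz(b,(282,28),z))
print("front bottom far scene", onz(a,(88,128),0))
E
```

```text
[[ 0.929 -0.001  0.369]
 [-0.369 -0.001  0.929]
 [-0.    -1.    -0.001]]
cam off in tool [-0.08093066 -0.15812639  0.00076481] [0.14628867 0.58807069 0.38395831]
0.3 [0.42420783 0.83984243 0.3       ] [0.26340387 0.66941822 0.3       ]
0.35 [0.39446917 0.73030931 0.35      ] [0.31694085 0.55527441 0.35      ]
0.4 [0.36473051 0.6207762  0.4       ] [0.37047783 0.44113059 0.4       ]
0.45 [0.33499184 0.51124308 0.45      ] [0.4240148  0.32698678 0.45      ]
front bottom far scene [0.33826558 0.863686   0.        ]
```

```bash
python3 - <<'E'
from h import *
from plant import robot
a=robot.camera_params("scene");b=robot.camera_params("side")
print("near base",onz(a,(150,187),0)); 
X=tri([(a,(125,47)),(b,(284,28))]);print("near top?",X)
print("side base near",onz(b,(282,148),0),"far base",onz(b,(440,178),0))
i=cv2.imread("pics/scene0.png");crop(i,60,0,220,220,3,"sc2.png")
i=cv2.imread("pics/side0.png");crop(i,220,0,260,220,3,"si2.png")
E
```

```text
near base [0.36603255 0.51035415 0.        ]
near top? [0.37493164 0.44977322 0.40821056]
side base near [ 3.44188165e-01  4.92316758e-01 -1.11022302e-16] far base [0.81199479 0.54687704 0.        ]
```

View pics/sc2.png

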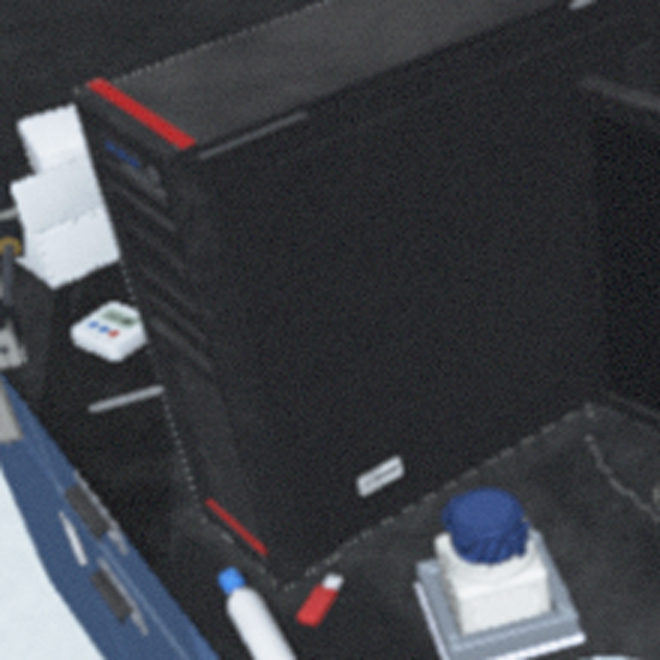

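View pics/si2.png

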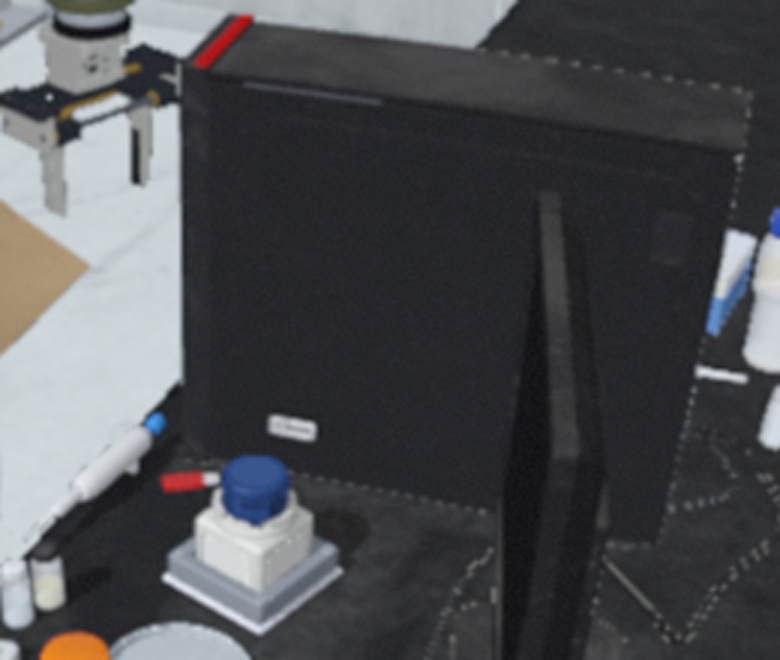

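carry_out:
  increments:
    - {"linear":[0.01,0,-0.045]}
    - {"linear":[0.02,0,-0.09]}
    - {"linear":[0.03,0,-0.135]}
    - {"linear":[0.07,0,-0.165]}
    - {"linear":[0.11,0,-0.19]}

```text
$.increments[0]: bad value
```

carry_out:
  increments:
    - {"linear":[0.01,0.0,-0.045],"yaw":0.0}
    - {"linear":[0.02,0.0,-0.09],"yaw":0.0}
    - {"linear":[0.03,0.0,-0.135],"yaw":0.0}
    - {"linear":[0.07,0.0,-0.165],"yaw":0.0}
    - {"linear":[0.11,0.0,-0.19],"yaw":0.0}

```text
t: 0.78
tool_pos: [0.2533, 0.3388, 0.2259]
orientation: [-1.552, 0.296, -0.295]
force: [1.0, 0.4, 0.8]
opening: 0.0932
```

carry_out:
  increments:
    - {"linear":[0.05,0.0,0.005],"yaw":0.0}
    - {"linear":[0.1,0.0,0.01],"yaw":0.0}
    - {"linear":[0.15,0.0,0.03],"yaw":0.0}
    - {"linear":[0.19,0.0,0.055],"yaw":0.0}
    - {"linear":[0.22,0.0,0.079],"yaw":0.0}

```text
t: 1.4
tool_pos: [0.4887, 0.3309, 0.2254]
orientation: [-1.552, 0.297, -0.296]
force: [-0.6, -0.7, 0.2]
opening: 0.093
```

```bash
cat > look.py <<'E'
import sys,pickle
from h import *
from plant import robot
def look(n,name):
    s=robot.read_state();p=robot.camera_params(n);im=robot.read_camera(n)
    cv2.imwrite(f"pics/{name}.png",im);pickle.dump((s,p),open(f"pics/{name}.pkl","wb"));return s,p,im
E
python3 - <<'E'
from look import *
s,p,im=look("wrist","w1");print(s["t"],s["tool_pos"],s["q"].round(3),s["force"])
E
```

```text
1.4 [0.4887208  0.3309165  0.22537315] [ 5.090e-01  1.060e-01  1.517e+00 -1.000e-03  1.520e+00 -6.840e-01] [-0.64948942 -0.74351016  0.15349401]
```

View pics/w1.png

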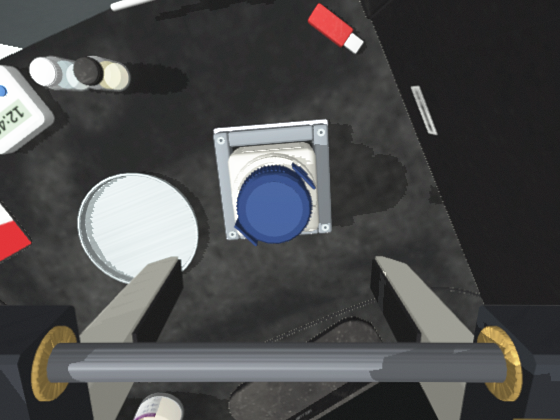

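The wrist view shows the cap centred at about (273,204). One tab is at (305,175) and the other at (246,231), and the dish is at (138,228).

```bash
python3 - <<'E'
from look import *
im=cv2.imread("pics/w1.png");crop(im,205,110,140,140,5,"w1c.png")
E
```

```text
(no output)
```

View pics/w1c.png

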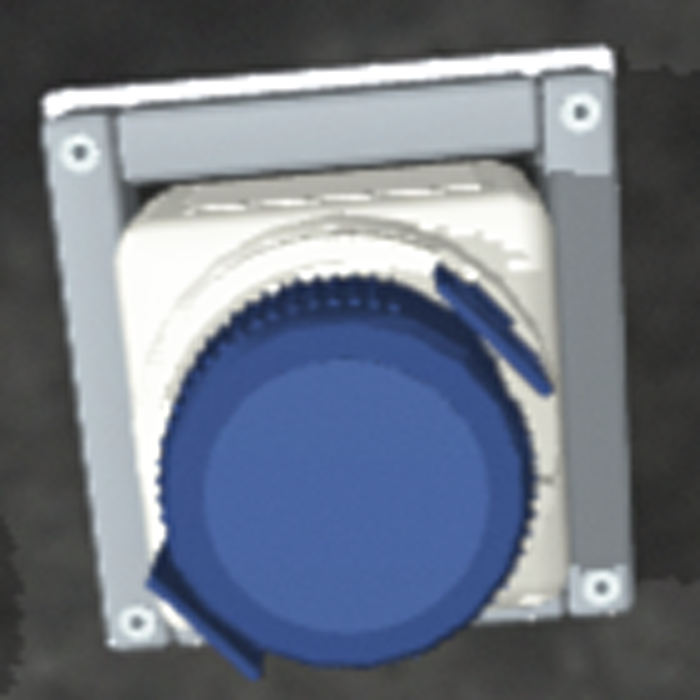

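```bash
python3 - <<'E'
from look import *
s,p=pickle.load(open("pics/w1.pkl","rb"))
a=robot.camera_params("scene");b=robot.camera_params("side")
c=lambda x,y:(205+x/5,110+y/5)
print("3view top",tri([(p,c(347,497)),(a,(221.3,169)),(b,(305.4,156.3))]))
for base in(.079,.0835):
    zt=base+.029
    P=[onz(p,c(*u),zt) for u in[(440,265),(552,390),(150,583),(258,677)]]
    P=np.array(P); r=(P[0]+P[1])/2;l=(P[2]+P[3])/2
    d=r-l; print(base,"mid",(r+l)/2,"sep",np.linalg.norm(d),"az",np.degrees(np.arctan2(d[1],d[0])),"widths",np.linalg.norm(P[0]-P[1]),np.linalg.norm(P[2]-P[3]),[np.degrees(np.arctan2(*(v)[[1,0]])) for v in (P[0]-P[1],P[2]-P[3])])
    print(" top c",onz(p,c(347,497),base+.034), "diam light", np.linalg.norm(onz(p,c(205,497),base+.034)-onz(p,c(490,497),base+.034)),"cap diam",np.linalg.norm(onz(p,c(160,490),base+.028)-onz(p,c(537,490),base+.028)))
# jar top / holder corners
for u in [(45,95),(612,50)]: print("foot",onz(p,c(*u),0))
H=[onz(p,c(*u),.03) for u in [(80,152),(580,112),(600,587),(137,622)]];print("screws",np.mean(H,0),[np.degrees(np.arctan2(*(H[i]-H[j])[[1,0]])) for i,j in((1,0),(2,3))],[np.linalg.norm(H[i]-H[j]) for i,j in((1,0),(2,3),(1,2))])
for u in [(62,232+0),]: pass
D=[onz(p,u,.01) for u in [(78,228),(199,228),(138,173),(138,287),(138.5,229)]];print("dish",D,np.linalg.norm(D[0]-D[1]))
E
```

```text
3view top [0.48649486 0.33117626 0.1169001 ]
0.079 mid [0.48605278 0.33112657 0.108     ] sep 0.0664318030861738 az 115.42570669165526 widths 0.02580193708161469 0.023082224149878764 [np.float64(-159.43348412680342), np.float64(-155.0804281085553)]
 top c [0.486809   0.33088267 0.113     ] diam light 0.04342396218446951 cap diam 0.058643937709831916
0.0835 mid [0.48487446 0.33162591 0.1125    ] sep 0.06534665616722372 az 115.4257066916552 widths 0.025380468880748023 0.022705181780785365 [np.float64(-159.43348412680348), np.float64(-155.08042810855537)]
 top c [0.48559631 0.33139531 0.1175    ] diam light 0.04270153067124997 cap diam 0.05768946829860317
foot [0.41598344 0.29251755 0.        ]
foot [0.44991126 0.40214177 0.        ]
screws [0.48673547 0.33082702 0.03      ] [np.float64(72.88222711933635), np.float64(72.9925663672383)] [np.float64(0.0941733842404976), np.float64(0.09411919987371324), np.float64(0.09426780768832266)]
dish [array([0.45682107, 0.11719398, 0.01      ]), array([0.50415979, 0.23663241, 0.01      ]), array([0.4274656 , 0.20414005, 0.01      ]), array([0.54250037, 0.14349215, 0.01      ]), array([0.48143773, 0.17622013, 0.01      ])] 0.12847758954592717
```

```bash
cat > ov.py <<'E'
from look import *
def ov(name,x0,y0,w,h,k,cx,cy,base,az,out,half=.0335):
    s,p=pickle.load(open(f"pics/{name}.pkl","rb"));im=cv2.imread(f"pics/{name}.png")
    I=cv2.resize(im[y0:y0+h,x0:x0+w],None,fx=k,fy=k,interpolation=cv2.INTER_CUBIC)
    u=np.array([np.cos(az),np.sin(az),0]);v=np.array([-u[1],u[0],0]);c=np.array([cx,cy,base])
    def dr(P,col):
        q=((proj(p,P)-[x0,y0]+.5)*k-.5);cv2.polylines(I,[np.round(q*8).astype(int)],True,col,1,cv2.LINE_AA,3)
    for sg in(1,-1):
        for z,col in((.029,(0,255,255)),(.008,(0,0,255))):
            dr([c+sg*half*u+.012*v+[0,0,z],c+sg*half*u-.012*v+[0,0,z]],col)
    t=np.linspace(0,2*np.pi,60)
    for r,z,col in((.029,.034,(0,255,0)),(.0355,.005,(255,0,255))):
        dr(c+np.c_[r*np.cos(t),r*np.sin(t),0*t+z],col)
    cv2.imwrite("pics/"+out,I)
E
python3 - <<'E'
from ov import *
ov("w1",205,130,120,120,6,.4865,.331,.079,np.radians(114),"o1.png")
E
```

```text
(no output)
```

View pics/o1.png

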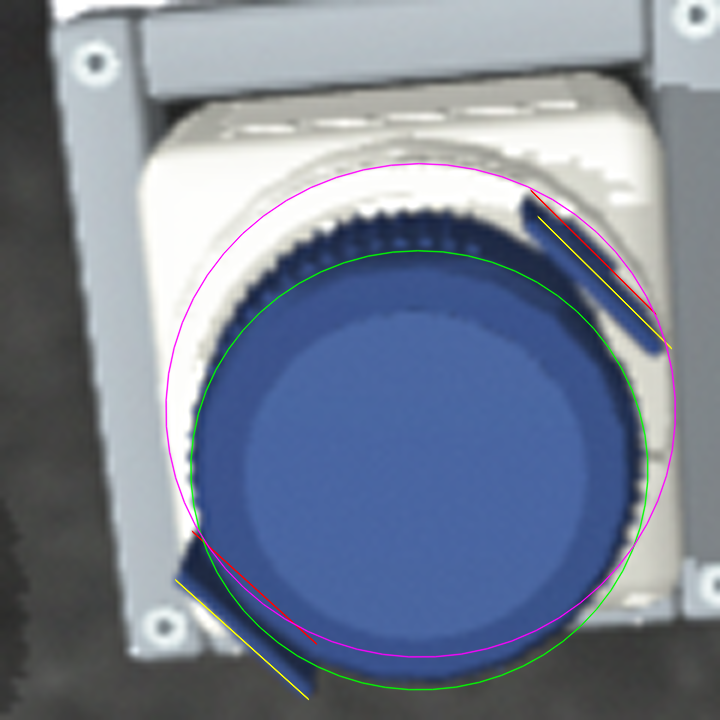

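carry_out:
  increments:
    - {"linear":[0.0,0.0,0.0],"yaw":0.18}
    - {"linear":[0.0,0.0,0.0],"yaw":0.36}
    - {"linear":[0.0,0.0,0.0],"yaw":0.54}
    - {"linear":[0.0,0.0,0.0],"yaw":0.72}
    - {"linear":[0.0,0.0,0.0],"yaw":0.9}

```text
t: 2.08
tool_pos: [0.4912, 0.3313, 0.2236]
orientation: [-1.333, 0.996, -0.996]
force: [0.1, 0.9, -0.1]
opening: 0.0932
```

carry_out:
  increments:
    - {"linear":[0.0,0.0,0.0],"yaw":0.18}
    - {"linear":[0.0,0.0,0.0],"yaw":0.36}
    - {"linear":[0.0,0.0,0.0],"yaw":0.54}
    - {"linear":[0.0,0.0,0.0],"yaw":0.72}
    - {"linear":[0.0,0.0,0.0],"yaw":0.9}

```text
t: 2.7
tool_pos: [0.4909, 0.3312, 0.2232]
orientation: [-0.852, 1.648, -1.651]
force: [-0.7, 0.2, 0.6]
opening: 0.0929
```

carry_out:
  increments:
    - {"linear":[0.0,0.0,0.0],"yaw":0.18}
    - {"linear":[0.0,0.0,0.0],"yaw":0.36}
    - {"linear":[0.0,0.0,0.0],"yaw":0.54}
    - {"linear":[0.0,0.0,0.0],"yaw":0.54}
    - {"linear":[0.0,0.0,0.0],"yaw":0.54}

```text
t: 3.32
tool_pos: [0.4908, 0.3312, 0.223]
orientation: [-0.423, 1.991, -1.996]
force: [-0.3, 0.7, 0.6]
opening: 0.0926
```

```bash
python3 - <<'E'
from ov import *
s,p,im=look("wrist","w2");print(s["t"],s["tool_pos"],s["q"].round(3),s["force"])
T=Ro.from_rotvec(s["orientation"]).as_matrix();print(T.round(3),np.degrees(np.arctan2(T[1,2],T[0,2])))
ov("w2",205,130,140,140,5,.4865,.331,.079,np.radians(114),"o2.png")
E
```

```text
3.325 [0.49079453 0.3311586  0.22300376] [ 5.080e-01  1.140e-01  1.513e+00 -1.000e-03  1.518e+00  1.663e+00] [-0.25278188  0.66295151  0.55945156]
[[-0.915 -0.002  0.404]
 [-0.404 -0.003 -0.915]
 [ 0.003 -1.     0.002]] -66.19654078704593
```

View pics/w2.png

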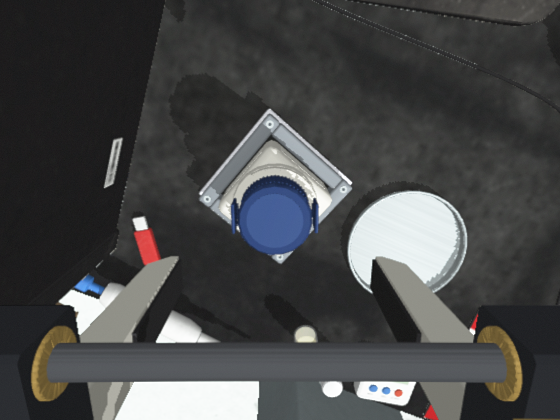

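View pics/o2.png

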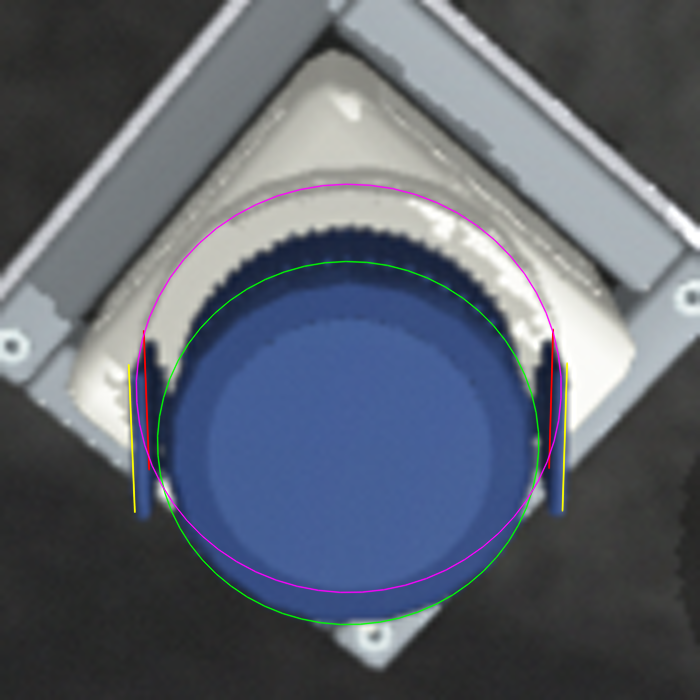

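carry_out:
  increments:
    - {"linear":[0.0045,0.03,-0.002],"yaw":0.0}
    - {"linear":[0.0045,0.06,-0.002],"yaw":0.0}
    - {"linear":[0.0045,0.09,-0.002],"yaw":0.0}
    - {"linear":[0.0045,0.105,-0.002],"yaw":0.0}
    - {"linear":[0.0045,0.105,-0.002],"yaw":0.0}

```text
t: 4.0
tool_pos: [0.485, 0.3305, 0.117]
orientation: [-0.425, 1.991, -1.997]
force: [-0.2, 0.1, 0.5]
opening: 0.0928
```

```bash
python3 - <<'E'
from ov import *
s,p,im=look("wrist","w3");print(s["t"],s["tool_pos"],s["q"].round(3),s["force"])
s,p,im=look("scene","s3");crop(im,160,100,130,130,5,"s3c.png")
s,p,im=look("side","d3");crop(im,240,80,130,130,5,"d3c.png")
E
```

```text
4.0 [0.48498726 0.330517   0.11699441] [ 5.120e-01  1.770e-01  1.641e+00 -1.000e-03  1.329e+00  1.667e+00] [-0.18253384  0.09313751  0.46960841]
```

View pics/w3.png

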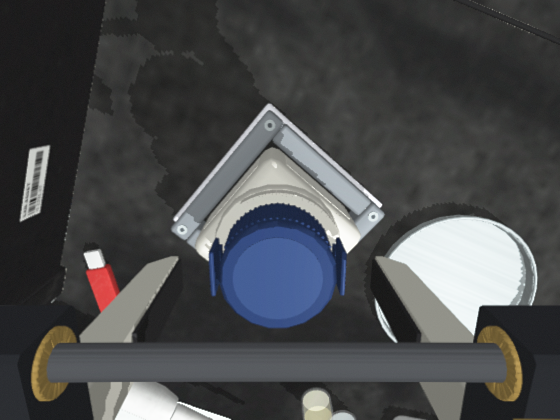

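View pics/s3c.png

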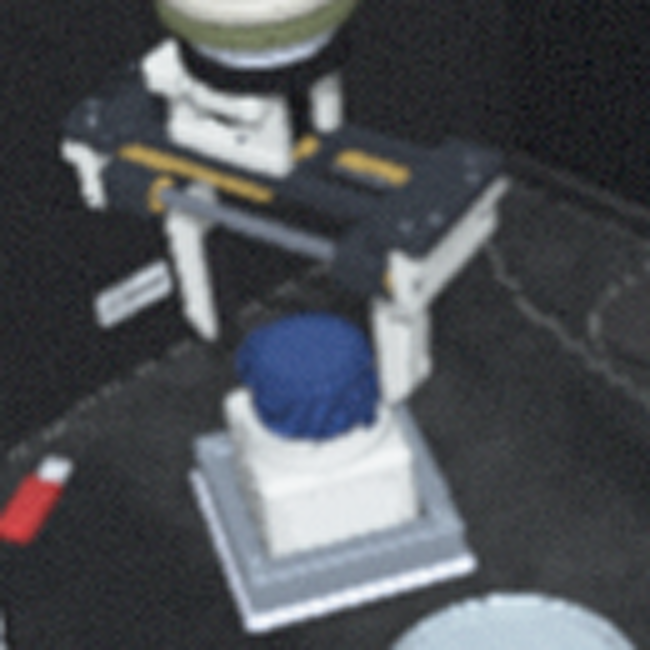

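View pics/d3c.png

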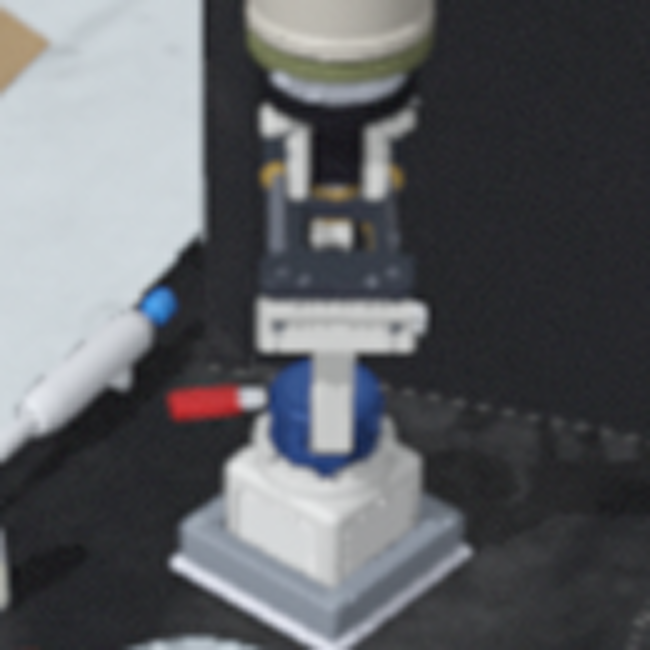

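```bash
python3 - <<'E'
from ov import *
s,p=pickle.load(open("pics/d3.pkl","rb"));T=Ro.from_rotvec(s["orientation"]).as_matrix();t=s["tool_pos"]
f=lambda P:(proj(p,P)-[240,80]+.5)*5
for y in(.008,-.03):
  for x in(-.0075,.0075): print("tip out",y,x,f(t+T@[x,y,.0535]))
print("cap top",f([.4865,.331,.113]),"tab bottom mid",f(np.array([.486,.331,.087])+.0335*T[:,2]))
ov("w3",190,180,180,160,4,.486,.331,.079,np.radians(114),"o3.png")
ov("d3",240,80,130,130,5,.486,.331,.079,np.radians(114),"o3d.png")
ov("s3",160,100,130,130,5,.486,.331,.079,np.radians(114),"o3s.png")
E
```

```text
tip out 0.008 -0.0075 [[346.53865562 453.55765575]]
tip out 0.008 0.0075 [[316.33752932 453.25095819]]
tip out -0.03 -0.0075 [[348.6977452  391.14719721]]
tip out -0.03 0.0075 [[317.93172448 390.83378677]]
cap top [[330.03644889 388.45457389]] tab bottom mid [[328.89232353 468.15810092]]
```

View pics/o3.png

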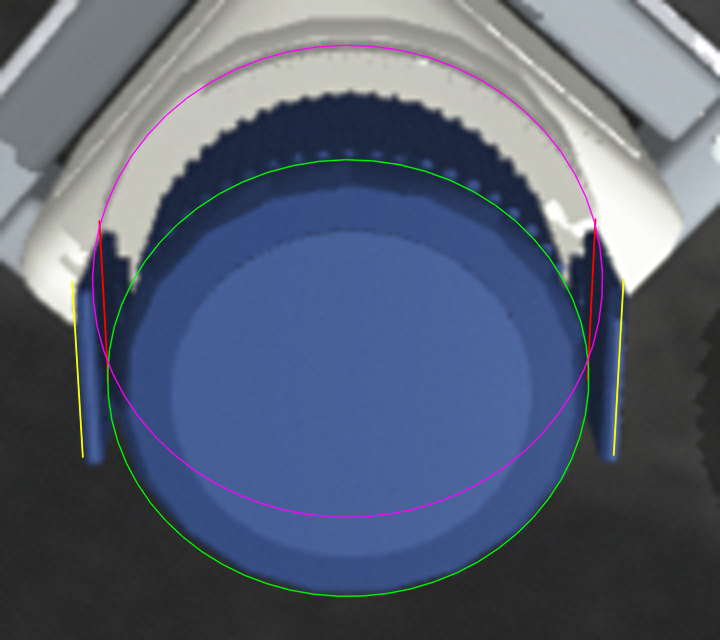

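View pics/o3d.png

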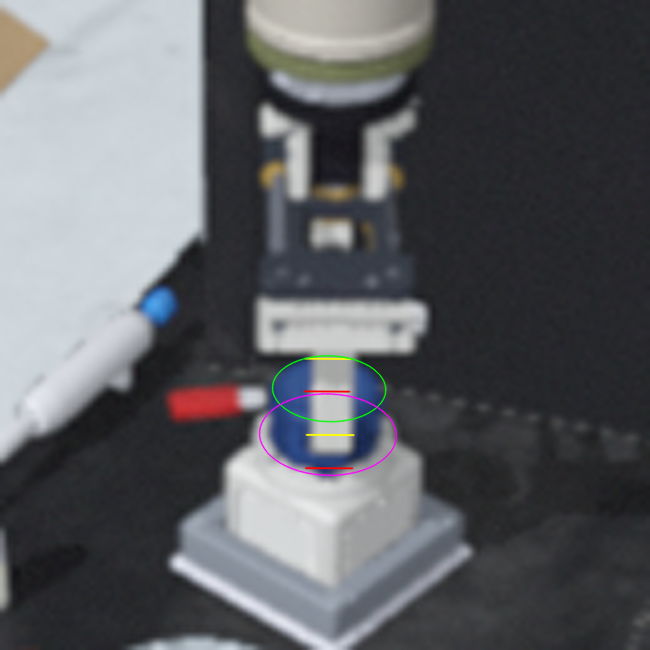

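View pics/o3s.png

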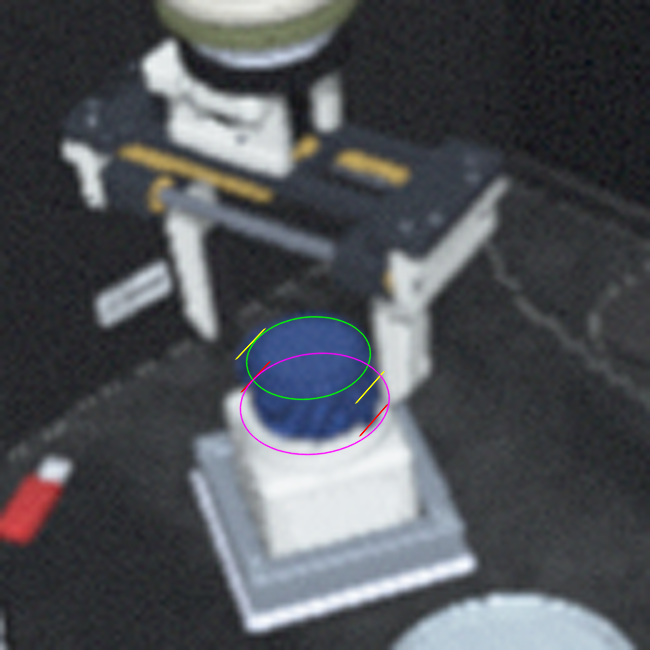

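carry_out:
  increments:
    - {"linear":[0.0,0.01,0.0],"yaw":0.0}
    - {"linear":[0.0,0.018,0.0],"yaw":0.0}
    - {"linear":[0.0,0.018,0.0],"yaw":0.0}

```text
t: 4.53
tool_pos: [0.4859, 0.331, 0.1005]
orientation: [-0.422, 1.991, -1.995]
force: [-0.5, -0.2, 0.2]
opening: 0.0928
```

carry_out:
  increments:
    - {"linear":[0.0,0.0025,0.0],"yaw":0.0}
    - {"linear":[0.0,0.0025,0.0],"yaw":0.0}
    - {"linear":[0.0,0.0025,0.0],"yaw":0.0}
  gripper: 0.55
  newtons: 28

```text
t: 4.9
tool_pos: [0.486, 0.331, 0.0982]
orientation: [-0.422, 1.991, -1.995]
force: [0.5, -1.1, -1.0]
opening: 0.0678
```

carry_out:
  increments:
    - {"linear":[0.0,0.0,0.0],"yaw":0.0}
    - {"linear":[0.0,0.0,0.0],"yaw":0.0}
    - {"linear":[0.0,0.0,0.0],"yaw":0.0}
    - {"linear":[0.0,0.0,0.0],"yaw":0.0}

```text
t: 5.4
tool_pos: [0.4862, 0.3311, 0.0984]
orientation: [-0.421, 1.991, -1.995]
force: [0.0, 0.3, 2.3]
opening: 0.0573
```

carry_out:
  increments:
    - {"linear":[0.0,0.0,0.0],"yaw":0.0}
    - {"linear":[0.0,0.0,0.0],"yaw":0.0}
  gripper: 0.3
  newtons: 28

```text
t: 5.65
tool_pos: [0.4862, 0.3311, 0.0984]
orientation: [-0.421, 1.991, -1.995]
force: [-0.0, 0.8, 1.4]
opening: 0.0569
```

```bash
cat > st.py <<'E'
from h import *
from plant import robot
s=robot.read_state();T=Ro.from_rotvec(s["orientation"]).as_matrix()
print("t",round(s["t"],2),"pos",s["tool_pos"].round(4),"jawaz",np.degrees(np.arctan2(T[1,2],T[0,2])).round(2),"F",s["force"].round(2),"M",s["wrist_torque"].round(3),"op",round(s["opening"],4),"q",s["q"].round(3), "tau6",s["joint_torque"][5].round(3),"tilt",T[:,1].round(4))
E
python3 st.py; sleep 0; python3 st.py
python3 - <<'E'
from ov import *
s,p,im=look("wrist","w4")
E
```

```text
t 5.65 pos [0.4862 0.3311 0.0984] jawaz -66.21 F [-0.03  0.77  1.4 ] M [-0.029  0.205  0.019] op 0.0569 q [ 5.120e-01  1.960e-01  1.655e+00 -1.000e-03  1.292e+00  1.668e+00] tau6 0.002 tilt [-9.0e-04 -2.1e-03 -1.0e+00]
t 5.65 pos [0.4862 0.3311 0.0984] jawaz -66.21 F [-0.03  0.77  1.4 ] M [-0.029  0.205  0.019] op 0.0569 q [ 5.120e-01  1.960e-01  1.655e+00 -1.000e-03  1.292e+00  1.668e+00] tau6 0.002 tilt [-9.0e-04 -2.1e-03 -1.0e+00]
```

View pics/w4.png

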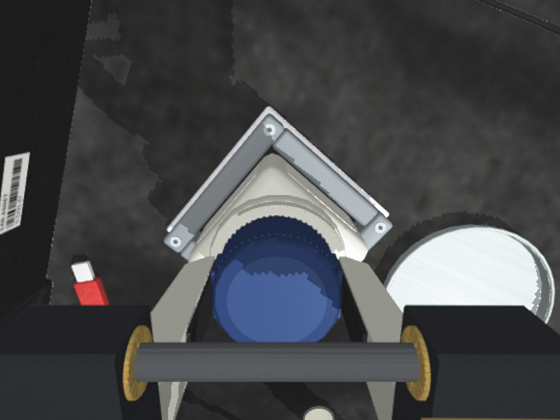

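carry_out:
  increments:
    - {"linear":[0.0,0.0,0.0],"yaw":-0.04}
    - {"linear":[0.0,0.0,0.0],"yaw":-0.08}
    - {"linear":[0.0,0.0,0.0],"yaw":-0.12}

```text
t: 6.08
tool_pos: [0.4862, 0.3312, 0.0984]
orientation: [-0.529, 1.918, -1.921]
force: [-0.1, -0.0, 0.8]
opening: 0.0571
```

```bash
python3 st.py
```

```text
t 6.08 pos [0.4862 0.3312 0.0984] jawaz -59.26 F [-0.13 -0.    0.79] M [ 0.022  0.194 -0.027] op 0.0571 q [ 5.120e-01  1.960e-01  1.655e+00 -1.000e-03  1.292e+00  1.546e+00] tau6 0.659 tilt [-8.0e-04 -1.9e-03 -1.0e+00]
```

carry_out:
  increments:
    - {"linear":[0.0,0.0,0.0],"yaw":-0.05}
    - {"linear":[0.0,0.0,0.0],"yaw":-0.1}
    - {"linear":[0.0,0.0,0.0],"yaw":-0.15}
    - {"linear":[0.0,0.0,0.0],"yaw":-0.2}
    - {"linear":[0.0,0.0,0.0],"yaw":-0.25}

```text
t: 6.7
tool_pos: [0.4861, 0.3312, 0.0984]
orientation: [-0.733, 1.757, -1.76]
force: [-0.0, -0.4, 1.4]
opening: 0.0575
```

```bash
python3 st.py;python3 - <<'E'
from ov import *
s,p,im=look("wrist","w5");crop(im,150,150,260,210,3,"w5c.png")
E
```

```text
t 6.7 pos [0.4861 0.3312 0.0984] jawaz -44.84 F [-0.01 -0.38  1.42] M [-0.1    0.187 -0.05 ] op 0.0575 q [ 5.120e-01  1.960e-01  1.655e+00 -1.000e-03  1.292e+00  1.295e+00] tau6 0.824 tilt [-0.001  -0.0019 -1.    ]
```

View pics/w5c.png

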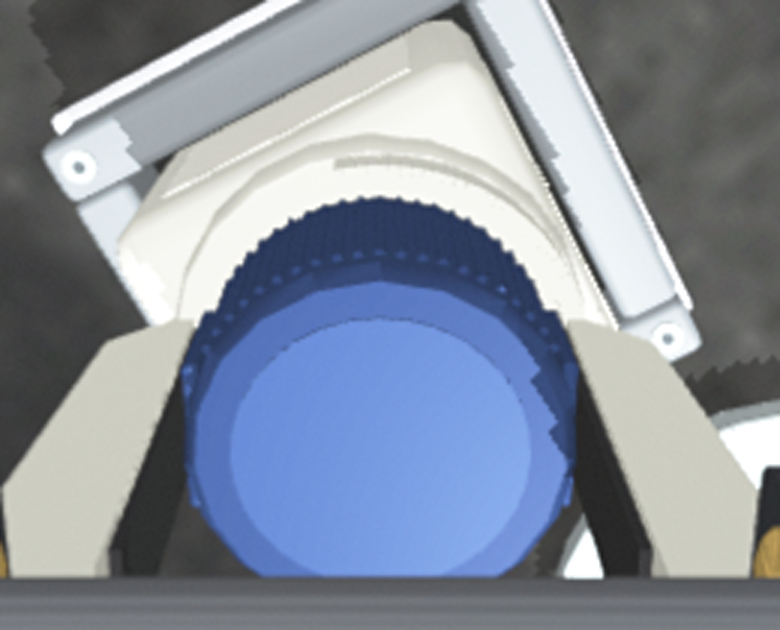

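carry_out:
  increments:
    - {"linear":[0.0,0.0,0.0],"yaw":-0.055}
    - {"linear":[0.0,0.0,0.0],"yaw":-0.11}
    - {"linear":[0.0,0.0,0.0],"yaw":-0.165}
    - {"linear":[0.0,0.0,0.0],"yaw":-0.22}
    - {"linear":[0.0,0.0,0.0],"yaw":-0.27}

```text
t: 7.38
tool_pos: [0.4861, 0.3312, 0.0984]
orientation: [-0.926, 1.573, -1.575]
force: [0.1, 0.0, 1.4]
opening: 0.0576
```

carry_out:
  increments:
    - {"linear":[0.0,0.0,0.0],"yaw":-0.015}
    - {"linear":[0.0,0.0,0.0],"yaw":-0.03}

```text
t: 7.62
tool_pos: [0.4861, 0.3311, 0.0984]
orientation: [-0.945, 1.552, -1.555]
force: [-0.4, -1.3, 1.5]
opening: 0.0576
```

```bash
python3 st.py
```

```text
t 7.62 pos [0.4861 0.3311 0.0984] jawaz -27.48 F [-0.43 -1.34  1.5 ] M [-0.141  0.144  0.002] op 0.0576 q [ 5.120e-01  1.960e-01  1.655e+00 -1.000e-03  1.293e+00  9.920e-01] tau6 0.222 tilt [-0.001  -0.0022 -1.    ]
```

carry_out:
  increments:
    - {"linear":[0.0,0.0,0.0],"yaw":-0.02}
    - {"linear":[0.0,0.0,0.0],"yaw":-0.04}

```text
t: 7.88
tool_pos: [0.4861, 0.3311, 0.0984]
orientation: [-0.971, 1.524, -1.526]
force: [-0.7, -0.7, 1.1]
opening: 0.0576
```

```bash
python3 st.py
```

```text
t 7.88 pos [0.4861 0.3311 0.0984] jawaz -25.13 F [-0.65 -0.7   1.06] M [-0.202  0.067 -0.032] op 0.0576 q [ 0.512  0.196  1.655 -0.002  1.293  0.951] tau6 0.337 tilt [-0.0011 -0.0023 -1.    ]
```

carry_out:
  increments:
    - {"linear":[0.0,0.0,0.0],"yaw":-0.02}
    - {"linear":[0.0,0.0,0.0],"yaw":-0.04}

```text
t: 8.12
tool_pos: [0.4859, 0.3311, 0.0984]
orientation: [-0.997, 1.495, -1.497]
force: [-1.2, -0.7, 2.2]
opening: 0.0574
```

```bash
python3 st.py
```

```text
t 8.12 pos [0.4859 0.3311 0.0984] jawaz -22.77 F [-1.17 -0.66  2.19] M [-0.128  0.345 -0.089] op 0.0574 q [ 5.120e-01  1.960e-01  1.655e+00 -1.000e-03  1.293e+00  9.100e-01] tau6 0.224 tilt [-0.0015 -0.0022 -1.    ]
```

carry_out:
  increments:
    - {"linear":[0.0,0.0,0.0],"yaw":-0.01}
    - {"linear":[0.0,0.0,0.0],"yaw":-0.02}

```text
t: 8.38
tool_pos: [0.4859, 0.3312, 0.0984]
orientation: [-1.009, 1.481, -1.483]
force: [-0.3, -0.1, 2.1]
opening: 0.0574
```

```bash
python3 st.py
```

```text
t 8.38 pos [0.4859 0.3312 0.0984] jawaz -21.59 F [-0.28 -0.12  2.05] M [-0.128  0.118 -0.149] op 0.0574 q [ 5.120e-01  1.960e-01  1.655e+00 -1.000e-03  1.293e+00  8.890e-01] tau6 0.034 tilt [-0.0013 -0.0021 -1.    ]
```

carry_out:
  increments:
    - {"linear":[0.0,0.0,0.0],"yaw":-0.01}
    - {"linear":[0.0,0.0,0.0],"yaw":-0.02}

```text
t: 8.62
tool_pos: [0.486, 0.3312, 0.0984]
orientation: [-1.021, 1.466, -1.468]
force: [-0.3, -0.8, 1.6]
opening: 0.0572
```

```bash
python3 st.py
```

```text
t 8.62 pos [0.486  0.3312 0.0984] jawaz -20.41 F [-0.35 -0.81  1.63] M [-0.08   0.172 -0.164] op 0.0572 q [ 5.120e-01  1.960e-01  1.655e+00 -1.000e-03  1.293e+00  8.680e-01] tau6 0.026 tilt [-0.0012 -0.002  -1.    ]
```

```bash
python3 - <<'E'
from ov import *
s,p,im=look("wrist","w6");crop(im,150,150,260,210,3,"w6c.png")
E
python3 st.py
```

```text
t 8.68 pos [0.486  0.3312 0.0984] jawaz -20.38 F [-0.42 -0.09  1.43] M [-0.044  0.178 -0.137] op 0.0575 q [ 5.120e-01  1.960e-01  1.655e+00 -1.000e-03  1.293e+00  8.680e-01] tau6 -0.01 tilt [-0.0012 -0.002  -1.    ]
```

View pics/w6c.png

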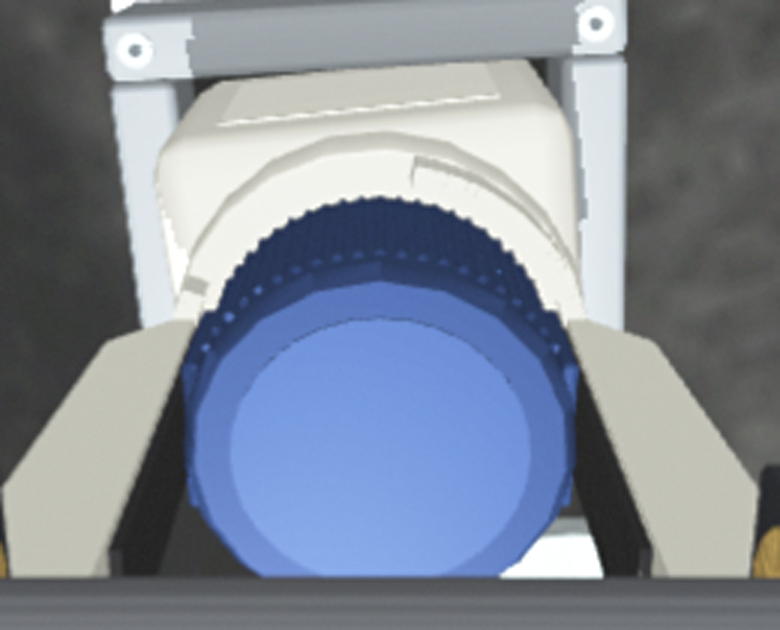

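```bash
cat > cmp.py <<'E'
import cv2,numpy as np,sys
a=cv2.imread(f"pics/{sys.argv[1]}.png").astype(np.float32);b=cv2.imread(f"pics/{sys.argv[2]}.png").astype(np.float32)
def sub(a,b,x0,x1,y0,y1):
    t=a[y0:y1,x0:x1];h=8;best=[]
    w=b[y0-h:y1+h,x0-h:x1+h]
    r=cv2.matchTemplate(w,t,cv2.TM_CCOEFF_NORMED);_,m,_,l=cv2.minMaxLoc(r)
    return l[0]-h,l[1]-h,round(m,3)
for n,bx in dict(ribs=(235,315,215,245),tabL=(206,220,265,320),tabR=(336,348,265,320)).items(): print(n,sub(a,b,*bx))
E
python3 cmp.py w5 w6; python3 cmp.py w4 w5
```

```text
ribs (0, 0, 0.999)
tabL (0, -1, 0.971)
tabR (0, 0, 0.956)
ribs (0, 0, 0.998)
tabL (0, 0, 0.987)
tabR (0, 0, 0.956)
```

```bash
python3 - <<'E'
from h import *
for n in("w3","w4","w5","w6"):
    im=cv2.imread(f"pics/{n}.png");I=cv2.resize(im[95:270,150:410],None,fx=1.5,fy=1.5,interpolation=cv2.INTER_CUBIC)
    cv2.imwrite(f"pics/{n}j.png",I)
ims=[cv2.imread(f"pics/{n}j.png") for n in("w3","w4","w5","w6")]
cv2.imwrite("pics/jj.png",np.vstack([np.hstack(ims[:2]),np.hstack(ims[2:])]))
E
```

```text
(no output)
```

View pics/jj.png

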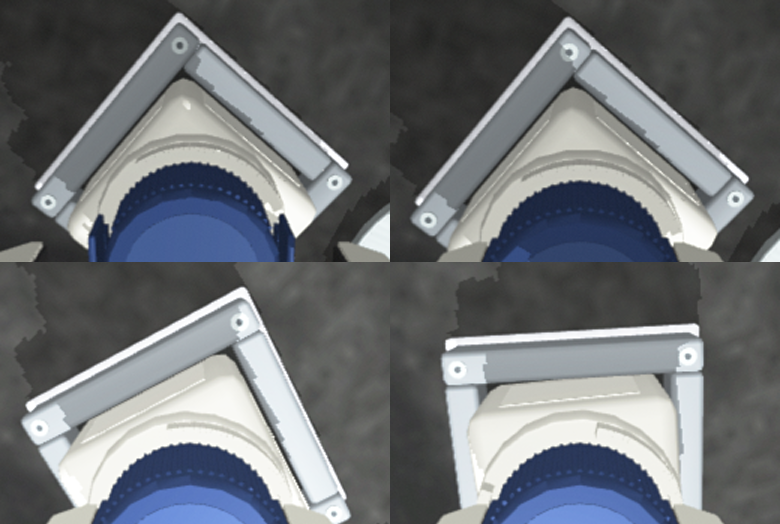

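```bash
python3 - <<'E'
from look import *
def az(n,u,v,z):
    s,p=pickle.load(open(f"pics/{n}.pkl","rb"));c=lambda q:(150+q[0]/3,150+q[1]/3)
    d=onz(p,c(v),z)-onz(p,c(u),z);return np.degrees(np.arctan2(d[1],d[0])),np.linalg.norm(d)
print("w5 jar",az("w5",(165,193),(408,70),.073)); print("w6 jar",az("w6",(218,125),(498,95),.073))
print("w6 holder",az("w6",(135,50),(597,24),.03))
E
```

```text
w5 jar (np.float64(-17.5978445473951), np.float64(0.04701722434438982))
w6 jar (np.float64(-14.128854574936607), np.float64(0.04762653293832127))
w6 holder (np.float64(-17.147975612884686), np.float64(0.09462697740336021))
```

carry_out:
  increments:
    - {"linear":[0.0,0.0,0.0],"yaw":-0.008}
    - {"linear":[0.0,0.0,0.0],"yaw":-0.015}

```text
t: 8.93
tool_pos: [0.4859, 0.3312, 0.0984]
orientation: [-1.031, 1.455, -1.457]
force: [-2.0, -1.0, 2.8]
opening: 0.057
```

```bash
python3 st.py
```

```text
t 8.93 pos [0.4859 0.3312 0.0984] jawaz -19.5 F [-1.98 -1.02  2.76] M [-0.18   0.33  -0.311] op 0.057 q [ 5.120e-01  1.960e-01  1.655e+00 -1.000e-03  1.293e+00  8.520e-01] tau6 -0.213 tilt [-0.0015 -0.0021 -1.    ]
```

carry_out:
  increments:
    - {"linear":[0.0,0.0,0.0],"yaw":0.015}
    - {"linear":[0.0,0.0,0.0],"yaw":0.025}

```text
t: 9.18
tool_pos: [0.4859, 0.3312, 0.0984]
orientation: [-1.016, 1.473, -1.475]
force: [-0.4, 0.1, 1.3]
opening: 0.0576
```

```bash
python3 st.py
```

```text
t 9.18 pos [0.4859 0.3312 0.0984] jawaz -20.98 F [-0.36  0.15  1.32] M [-0.048  0.13  -0.042] op 0.0576 q [ 5.120e-01  1.960e-01  1.655e+00 -1.000e-03  1.293e+00  8.780e-01] tau6 -0.126 tilt [-0.0013 -0.002  -1.    ]
```

carry_out:
  increments:
    - {"linear":[0.0,-0.002,0.0],"yaw":0.0}
    - {"linear":[0.0,-0.004,0.0],"yaw":0.0}
    - {"linear":[0.0,-0.005,0.0],"yaw":0.0}

```text
t: 9.55
tool_pos: [0.4859, 0.3312, 0.1035]
orientation: [-1.016, 1.473, -1.475]
force: [-0.8, 0.2, -1.8]
opening: 0.0576
```

```bash
python3 st.py; python3 - <<'E'
from ov import *
s,p,im=look("wrist","w7");crop(im,130,90,300,230,2.6,"w7c.png")
s,p,im=look("side","d7");crop(im,240,80,130,130,5,"d7c.png")
E
```

```text
t 9.55 pos [0.4859 0.3312 0.1035] jawaz -20.97 F [-0.82  0.19 -1.85] M [-0.08   0.131  0.006] op 0.0576 q [ 5.120e-01  1.910e-01  1.651e+00 -1.000e-03  1.302e+00  8.780e-01] tau6 -0.014 tilt [-0.0015 -0.0021 -1.    ]
```

View pics/w7c.png

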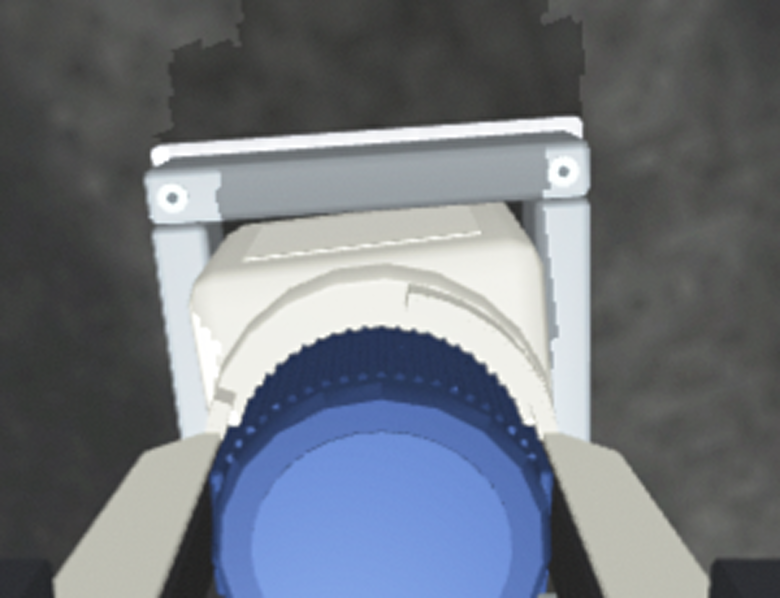

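View pics/d7c.png

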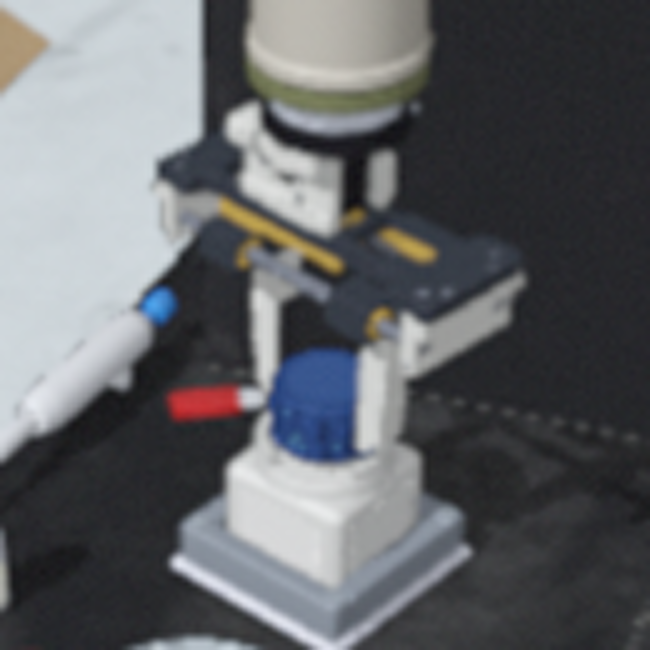

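```bash
python3 cmp.py w6 w7; python3 - <<'E'
from look import *
s6,p6=pickle.load(open("pics/w6.pkl","rb"));s7,p7=pickle.load(open("pics/w7.pkl","rb"))
for nm,u6,z in(("notch",(288.3,203.3),.084),("jarcornerR",(150+545/3,150+75/3),.073),("screwL",(195,166.7),.03)):
    X=onz(p6,u6,z);print(nm,u6,"static",proj(p7,X),"lifted",proj(p7,X+[0,0,.005]))
a=cv2.imread("pics/w6.png");b=cv2.imread("pics/w7.png")
I=np.hstack([cv2.resize(i[150:250,180:380],None,fx=2,fy=2,interpolation=cv2.INTER_CUBIC)for i in(a,b)]);cv2.imwrite("pics/c67.png",I)
for nm,u6,z,h in(("notch",(288,203),.084,9),("labelR",(316,182),.073,8),("screwL",(195,167),.03,8),("screwR",(349,158),.03,8)):
    x,y=u6;t=a[y-h:y+h+1,x-h:x+h+1];w=b[y-h-10:y+h+11,x-h-10:x+h+11];r=cv2.matchTemplate(w,t,cv2.TM_CCOEFF_NORMED);_,m,_,l=cv2.minMaxLoc(r)
    X=onz(p6,u6,z);print(nm,"moved",l[0]-10,l[1]-10,round(m,3),"static",(proj(p7,X)-u6).round(2),"lifted",(proj(p7,X+[0,0,.005])-u6).round(2))
E
```

```text
ribs (0, 0, 0.999)
tabL (0, 0, 0.993)
tabR (0, -1, 0.981)
notch (288.3, 203.3) static [[287.60598064 200.40361356]] lifted [[287.91112631 203.08199336]]
jarcornerR (331.66666666666663, 175.0) static [[329.71090957 172.50159025]] lifted [[331.08819488 174.36184686]]
screwL (195, 166.7) static [[196.32216685 166.0217694 ]] lifted [[194.64624172 167.40171569]]
notch moved -1 -3 0.952 static [[-0.69 -2.89]] lifted [[-0.39 -0.22]]
labelR moved -3 -2 0.96 static [[-1.5  -2.51]] lifted [[-0.52 -0.48]]
screwL moved 1 -1 0.934 static [[ 1.32 -0.68]] lifted [[-0.35  0.7 ]]
screwR moved -2 -2 0.951 static [[-1.97 -1.99]] lifted [[-0.47 -0.81]]
```

The jar stayed put while the cap rose 5 mm with the gripper, so I'll keep lifting straight up.

carry_out:
  increments:
    - {"linear":[0.0,-0.006,0.0],"yaw":0.0}
    - {"linear":[0.0,-0.012,0.0],"yaw":0.0}
    - {"linear":[0.0,-0.018,0.0],"yaw":0.0}
    - {"linear":[0.0,-0.024,0.0],"yaw":0.0}
    - {"linear":[0.0,-0.03,0.0],"yaw":0.0}

```text
t: 10.28
tool_pos: [0.486, 0.3313, 0.134]
orientation: [-1.015, 1.473, -1.475]
force: [0.7, 0.5, -0.5]
opening: 0.0573
```

```bash
python3 st.py
```

```text
t 10.28 pos [0.486  0.3313 0.134 ] jawaz -20.98 F [ 0.69  0.48 -0.51] M [-0.05   0.104 -0.013] op 0.0573 q [ 5.120e-01  1.620e-01  1.625e+00 -1.000e-03  1.357e+00  8.780e-01] tau6 -0.001 tilt [-0.0012 -0.0019 -1.    ]
```

carry_out:
  increments:
    - {"linear":[0.0,-0.01,0.0],"yaw":0.0}
    - {"linear":[0.0,-0.02,0.0],"yaw":0.0}
    - {"linear":[0.0,-0.035,0.0],"yaw":0.0}
    - {"linear":[0.0,-0.045,0.0],"yaw":0.0}
    - {"linear":[0.0,-0.045,0.0],"yaw":0.0}

```text
t: 10.9
tool_pos: [0.4868, 0.3318, 0.1806]
orientation: [-1.013, 1.472, -1.474]
force: [-0.6, 0.3, -0.2]
opening: 0.0574
```

```bash
python3 st.py; python3 - <<'E'
from ov import *
s,p,im=look("wrist","w8")
s,p,im=look("side","d8");crop(im,230,60,150,150,4,"d8c.png")
E
```

```text
t 10.9 pos [0.4868 0.3318 0.1806] jawaz -20.97 F [-0.55  0.26 -0.23] M [-0.076  0.079 -0.036] op 0.0574 q [ 5.120e-01  1.260e-01  1.577e+00 -1.000e-03  1.438e+00  8.780e-01] tau6 -0.001 tilt [ 9.e-04 -7.e-04 -1.e+00]
```

View pics/w8.png

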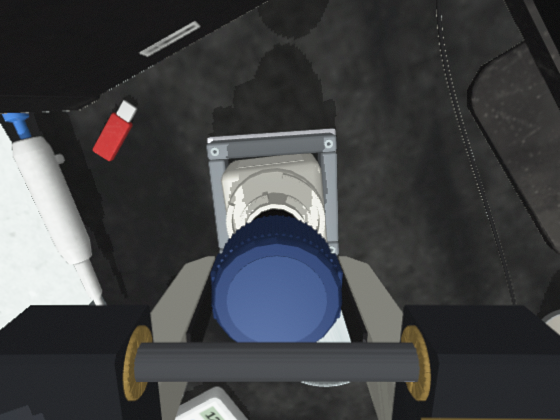

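View pics/d8c.png

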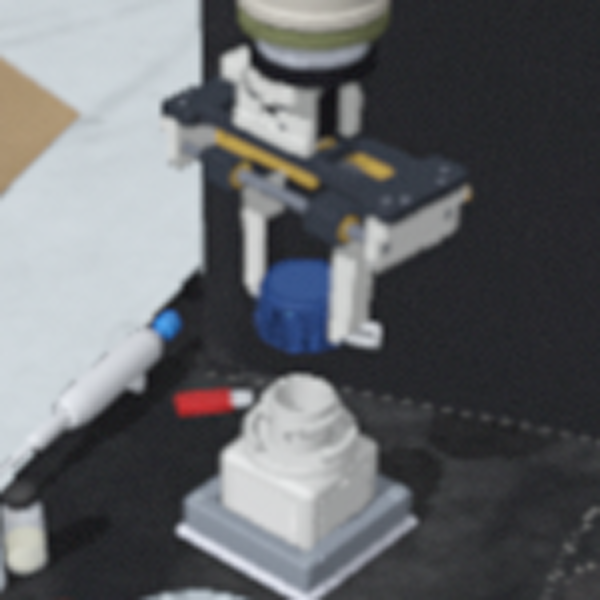

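The cap is off and the neck is bare, with the jar seated upright in its holder. Next I'll refine the dish centre.

```bash
python3 - <<'E'
from look import *
def dov(n,x0,y0,w,h,k,cx,cy,out):
    if n.endswith("0"): p=robot.camera_params("scene")
    else: s,p=pickle.load(open(f"pics/{n}.pkl","rb"))
    im=cv2.imread(f"pics/{n}.png");I=cv2.resize(im[y0:y0+h,x0:x0+w],None,fx=k,fy=k,interpolation=cv2.INTER_CUBIC)
    t=np.linspace(0,2*np.pi,90)
    q=(proj(p,np.c_[cx+.063*np.cos(t),cy+.063*np.sin(t),0*t+.01])-[x0,y0]+.5)*k
    cv2.polylines(I,[np.round(q*8).astype(int)],True,(0,0,255),1,cv2.LINE_AA,3);return I
A=dov("w1",65,155,150,150,2.6,.482,.174,"");B=dov("w2",335,165,150,150,2.6,.482,.174,"")
C=dov("scene0",220,200,85,85,390/85,.482,.174,"")
cv2.imwrite("pics/dish.png",cv2.resize(np.hstack([A,B]),None,fx=1,fy=1));cv2.imwrite("pics/dish3.png",C)
E
```

```text
(no output)
```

View pics/dish.png

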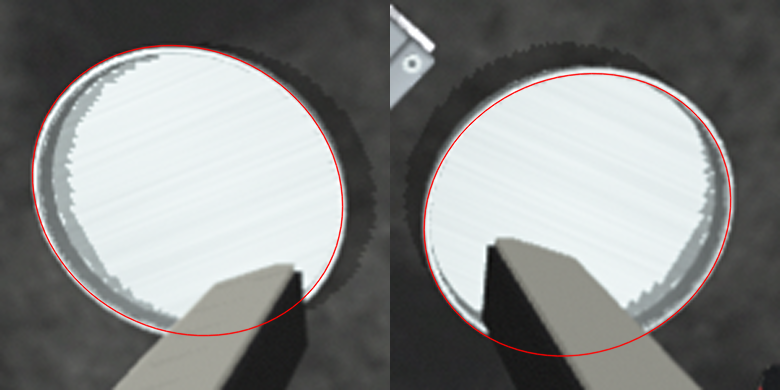

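View pics/dish3.png

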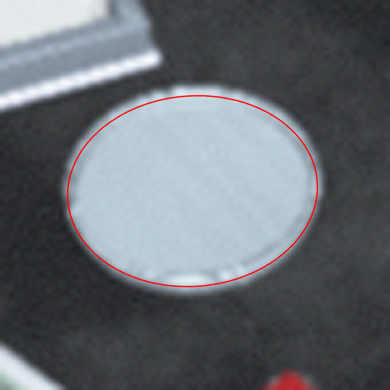

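```bash
python3 - <<'E'
from look import *
p=robot.camera_params("scene")
for uv,z in(((340,268),.25),((345,330),0.0),((425,200),.25),((437,385),.25)): print(uv,onz(p,uv,z))
E
```

```text
(340, 268) [ 0.43458143 -0.12341336  0.25      ]
(345, 330) [ 0.47836934 -0.11570711  0.        ]
(425, 200) [ 0.65894441 -0.10599215  0.25      ]
(437, 385) [ 0.40392364 -0.35120749  0.25      ]
```

carry_out:
  increments:
    - {"linear":[0.025,0.0,0.009],"yaw":0.0}
    - {"linear":[0.06,0.0,0.021],"yaw":0.0}
    - {"linear":[0.1,0.0,0.036],"yaw":0.0}
    - {"linear":[0.135,0.0,0.048],"yaw":0.0}
    - {"linear":[0.148,0.0,0.053],"yaw":0.0}

```text
t: 11.62
tool_pos: [0.482, 0.1725, 0.1785]
orientation: [-1.016, 1.475, -1.476]
force: [-0.7, 0.0, -0.5]
opening: 0.0575
```

```bash
python3 st.py
```

```text
t 11.62 pos [0.482  0.1725 0.1785] jawaz -21.08 F [-0.71  0.02 -0.54] M [-0.031  0.041  0.003] op 0.0575 q [ 0.245 -0.078  1.789 -0.002  1.434  0.613] tau6 0.01 tilt [-0.0024 -0.0025 -1.    ]
```

carry_out:
  increments:
    - {"linear":[-0.002,0.03,0.0],"yaw":0.0}
    - {"linear":[-0.002,0.065,0.0],"yaw":0.0}
    - {"linear":[-0.002,0.1,0.0],"yaw":0.0}
    - {"linear":[-0.002,0.125,0.0],"yaw":0.0}
    - {"linear":[-0.002,0.135,0.0],"yaw":0.0}

```text
t: 12.25
tool_pos: [0.4809, 0.1743, 0.0414]
orientation: [-1.019, 1.477, -1.475]
force: [0.3, -0.4, 0.0]
opening: 0.0574
```

```bash
python3 st.py; python3 - <<'E'
from ov import *
s,p,im=look("scene","s9");crop(im,190,150,150,150,4,"s9c.png")
s,p,im=look("side","d9");crop(im,210,130,150,150,4,"d9c.png")
E
```

```text
t 12.25 pos [0.4809 0.1743 0.0414] jawaz -21.06 F [ 0.27 -0.38  0.03] M [-0.066  0.145 -0.018] op 0.0574 q [ 0.248  0.074  1.903 -0.002  1.171  0.617] tau6 0.005 tilt [-0.0058 -0.003  -1.    ]
```

View pics/s9c.png

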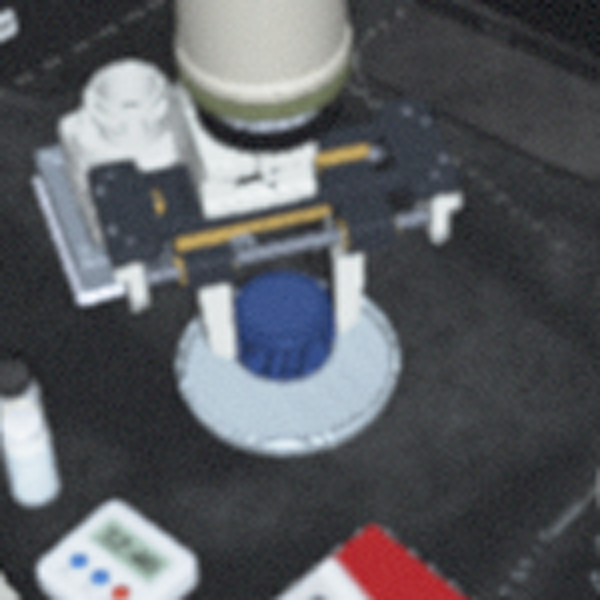

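View pics/d9c.png

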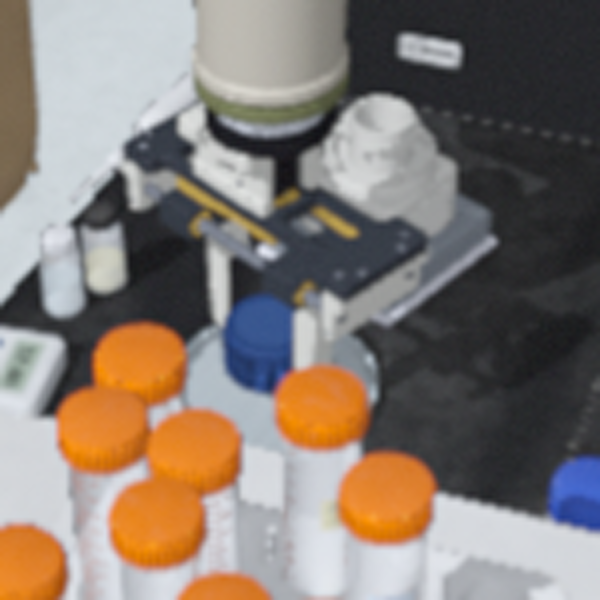

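carry_out:
  increments:
    - {"linear":[-0.001,0.006,0.002],"yaw":0.0}
    - {"linear":[-0.001,0.012,0.002],"yaw":0.0}
    - {"linear":[-0.001,0.015,0.002],"yaw":0.0}
    - {"linear":[-0.001,0.016,0.002],"yaw":0.0}

```text
t: 12.85
tool_pos: [0.4836, 0.1744, 0.0263]
orientation: [-1.018, 1.476, -1.476]
force: [-0.2, 0.1, -0.5]
opening: 0.0572
```

```bash
python3 st.py
```

```text
t 12.85 pos [0.4836 0.1744 0.0263] jawaz -21.06 F [-0.22  0.12 -0.52] M [-0.08   0.134 -0.023] op 0.0572 q [ 0.247  0.103  1.904 -0.002  1.14   0.616] tau6 -0.0 tilt [-0.0047 -0.0029 -1.    ]
```

Position is (0.4836, 0.1744), so I'll go down in millimetre steps until I feel contact.

carry_out:
  increments:
    - {"linear":[0.0,0.001,0.0],"yaw":0.0}
    - {"linear":[0.0,0.002,0.0],"yaw":0.0}
    - {"linear":[0.0,0.003,0.0],"yaw":0.0}

```text
t: 13.22
tool_pos: [0.4837, 0.1744, 0.0234]
orientation: [-1.018, 1.476, -1.476]
force: [-0.6, -0.3, -0.4]
opening: 0.0575
```

```bash
python3 st.py
```

```text
t 13.22 pos [0.4837 0.1744 0.0234] jawaz -21.06 F [-0.65 -0.31 -0.41] M [-0.068  0.123 -0.046] op 0.0575 q [ 0.247  0.107  1.905 -0.002  1.134  0.616] tau6 -0.001 tilt [-0.0045 -0.0028 -1.    ]
```

carry_out:
  increments:
    - {"linear":[0.0,0.0008,0.0],"yaw":0.0}
    - {"linear":[0.0,0.0015,0.0],"yaw":0.0}

```text
t: 13.48
tool_pos: [0.4837, 0.1744, 0.0218]
orientation: [-1.018, 1.476, -1.476]
force: [0.0, -0.0, -0.7]
opening: 0.0575
```

```bash
python3 st.py
```

```text
t 13.47 pos [0.4837 0.1744 0.0218] jawaz -21.06 F [ 0.01 -0.02 -0.69] M [-0.072  0.055 -0.024] op 0.0575 q [ 0.247  0.11   1.906 -0.002  1.131  0.616] tau6 -0.001 tilt [-0.0045 -0.0028 -1.    ]
```

carry_out:
  increments:
    - {"linear":[0.0,0.0005,0.0],"yaw":0.0}
    - {"linear":[0.0,0.001,0.0],"yaw":0.0}

```text
t: 13.72
tool_pos: [0.4837, 0.1744, 0.0208]
orientation: [-1.018, 1.476, -1.476]
force: [-0.7, 0.0, -0.6]
opening: 0.0571
```

```bash
python3 st.py
```

```text
t 13.72 pos [0.4837 0.1744 0.0208] jawaz -21.06 F [-0.66  0.01 -0.6 ] M [-0.08   0.076 -0.014] op 0.0571 q [ 0.247  0.111  1.906 -0.002  1.129  0.616] tau6 -0.001 tilt [-0.0045 -0.0028 -1.    ]
```

carry_out:
  increments:
    - {"linear":[0.0,0.0005,0.0],"yaw":0.0}
    - {"linear":[0.0,0.001,0.0],"yaw":0.0}

```text
t: 13.98
tool_pos: [0.4837, 0.1744, 0.0198]
orientation: [-1.018, 1.476, -1.476]
force: [0.1, 1.2, -0.3]
opening: 0.0574
```

```bash
python3 st.py
```

```text
t 13.97 pos [0.4837 0.1744 0.0198] jawaz -21.07 F [ 0.12  1.2  -0.3 ] M [-0.036  0.145  0.009] op 0.0574 q [ 0.247  0.113  1.906 -0.002  1.127  0.616] tau6 -0.001 tilt [-0.0045 -0.0028 -1.    ]
```

carry_out:
  increments:
    - {"linear":[0.0,0.0005,0.0],"yaw":0.0}
    - {"linear":[0.0,0.001,0.0],"yaw":0.0}

```text
t: 14.22
tool_pos: [0.4838, 0.1744, 0.0193]
orientation: [-1.018, 1.476, -1.476]
force: [-4.4, -0.9, 9.3]
opening: 0.0572
```

```bash
python3 st.py
```

```text
t 14.22 pos [0.4838 0.1744 0.0193] jawaz -21.06 F [-4.41 -0.88  9.31] M [-0.293  0.825 -0.001] op 0.0572 q [ 0.247  0.114  1.906 -0.002  1.126  0.616] tau6 -0.012 tilt [-0.0046 -0.0028 -1.    ]
```

carry_out:
  increments:
    - {"linear":[0.0,0.0005,0.0],"yaw":0.0}
    - {"linear":[0.0,0.001,0.0],"yaw":0.0}

```text
t: 14.48
tool_pos: [0.4838, 0.1744, 0.0192]
orientation: [-1.018, 1.476, -1.476]
force: [-5.8, -1.9, 14.1]
opening: 0.0575
```

```bash
python3 st.py
```

```text
t 14.47 pos [0.4838 0.1744 0.0192] jawaz -21.06 F [-5.83 -1.89 14.12] M [-0.421  1.26  -0.019] op 0.0575 q [ 0.247  0.115  1.906 -0.002  1.126  0.616] tau6 -0.016 tilt [-0.0047 -0.0029 -1.    ]
```

Contact came at TCP z = 0.0192, which puts the cap on the dish floor. I'll ease off slightly and then open part way.

carry_out:
  increments:
    - {"linear":[0.0,-0.0003,0.0],"yaw":0.0}
    - {"linear":[0.0,-0.0003,0.0],"yaw":0.0}

```text
t: 14.72
tool_pos: [0.4839, 0.1745, 0.0195]
orientation: [-1.018, 1.476, -1.476]
force: [-0.0, 0.2, -1.1]
opening: 0.0576
```

carry_out:
  increments:
    - {"linear":[0.0,0.0,0.0],"yaw":0.0}
    - {"linear":[0.0,0.0,0.0],"yaw":0.0}
    - {"linear":[0.0,0.0,0.0],"yaw":0.0}
    - {"linear":[0.0,0.0,0.0],"yaw":0.0}
  gripper: 0.82

```text
t: 15.22
tool_pos: [0.4839, 0.1745, 0.0195]
orientation: [-1.018, 1.476, -1.476]
force: [-0.3, -0.3, 1.5]
opening: 0.0765
```

```bash
python3 st.py; python3 - <<'E'
from ov import *
s,p,im=look("wrist","w10")
E
```

```text
t 15.22 pos [0.4839 0.1745 0.0195] jawaz -21.06 F [-0.31 -0.29  1.49] M [-0.06   0.111 -0.038] op 0.0765 q [ 0.248  0.114  1.906 -0.002  1.127  0.616] tau6 -0.0 tilt [-0.0044 -0.0028 -1.    ]
```

View pics/w10.png

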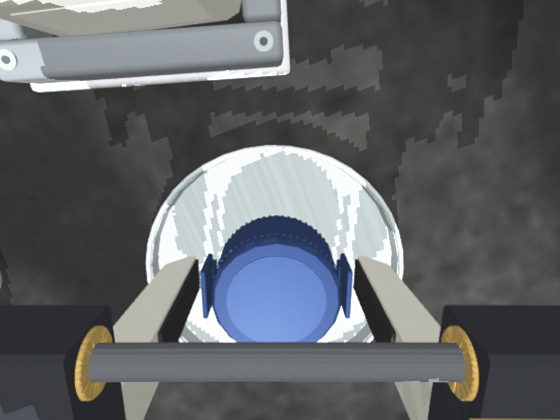

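carry_out:
  increments:
    - {"linear":[0.0,-0.01,0.0],"yaw":0.0}
    - {"linear":[0.0,-0.03,0.0],"yaw":0.0}
    - {"linear":[0.0,-0.07,0.0],"yaw":0.0}
    - {"linear":[0.0,-0.12,0.0],"yaw":0.0}
    - {"linear":[0.0,-0.17,0.0],"yaw":0.0}

```text
t: 15.9
tool_pos: [0.4845, 0.1749, 0.1918]
orientation: [-1.017, 1.476, -1.476]
force: [0.3, 0.2, 0.7]
opening: 0.0764
```

carry_out:
  increments:
    - {"linear":[0.0,-0.02,0.0],"yaw":0.0}
    - {"linear":[0.0,-0.02,0.0],"yaw":0.0}

```text
t: 16.15
tool_pos: [0.4861, 0.1754, 0.2149]
orientation: [-1.012, 1.473, -1.476]
force: [0.7, -0.3, -0.6]
opening: 0.0765
```

```bash
python3 st.py; python3 - <<'E'
from ov import *
s,p,im=look("wrist","w11")
s,p,im=look("scene","s11")
E
```

```text
t 16.15 pos [0.4861 0.1754 0.2149] jawaz -21.06 F [ 0.68 -0.3  -0.61] M [-0.063  0.066 -0.023] op 0.0765 q [ 0.248 -0.091  1.734 -0.002  1.498  0.616] tau6 -0.001 tilt [ 0.0013 -0.0013 -1.    ]
```

View pics/w11.png

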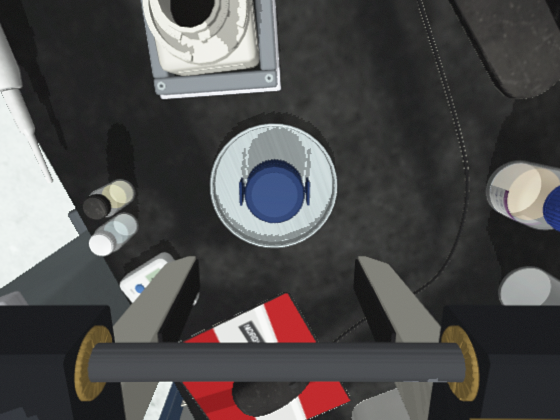

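View pics/s11.png

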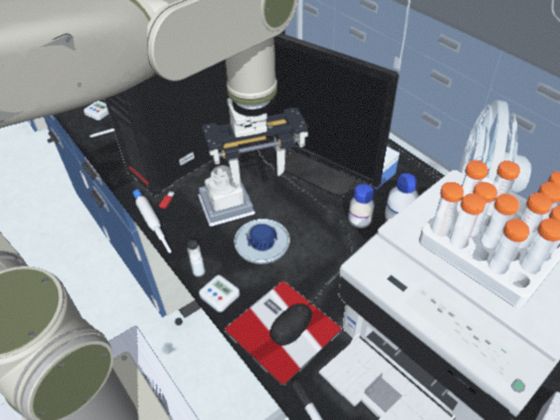

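```bash
python3 - <<'E'
from look import *
s,p=pickle.load(open("pics/w11.pkl","rb"))
D=np.mean([onz(p,(211,187),.01),onz(p,(337,187),.01)],0);E=np.mean([onz(p,(274,124),.01),onz(p,(274,247),.01)],0)
print("dish",D,E,"cap",onz(p,(275,192),.036))
print("tabs mid",(onz(p,(241,191),.031)+onz(p,(309,191),.031))/2)
E
```

```text
dish [0.48479957 0.17533855 0.01      ] [0.48419097 0.1738502  0.01      ] cap [0.48613524 0.1760511  0.036     ]
tabs mid [0.48605442 0.17582768 0.031     ]
```

```bash
python3 -c "
from plant import robot
print(robot.close_job())"
```

```text
the job is handed in; nothing more can be done
None
```

The reagent jar is open, and its cap lies flat, top side up, in the steel dish. I handed the job in about 16 s into the 64 s allowed, with the gripper clear of everything; no verdict is reported.

- **Turning:** I squeezed both tabs home and turned the cap anticlockwise. It met the stop about 43° round relative to the jar. I confirmed that with one small push, which read about 0.31 N m, and then backed off.
- **Lifting:** I raised the cap 5 mm and checked that the jar had stayed put before lifting the cap clear.
- **Placing:** I lowered the cap until the force showed it touching the dish floor, with a peak of about 14 N. Then I eased off and opened the gripper part way.

**Last checks:**
- The final pictures show the neck bare and the jar upright in its holder. The cap is within about 2 mm of the dish's centre, and nothing else looks moved.
- The jar turned about 3° within its pocket's play when the cap met the stop. I did not measure afterwards whether it turned back.
- The cameras disagreed by about 2–4 mm on the cap's height. I used 79 mm above the bench for its underside, but the touch-down in the dish suggests it was nearer 81 mm.

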